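# Reset the orange-covered buggy's battery pack with the reset stylus

## Robot

A 6-joint arm with a two-finger parallel gripper is mounted at the origin on the work surface. World frame = base frame: x ahead of the robot, y to its left, z up, the work surface at z = 0. Lengths are in mm, angles in rad, forces in N, time in s.
With the tool pointing down it reaches from about 350 to 975 mm from the base axis. Payload 7.1 kg.
Tool frame: the origin (TCP) lies at the very end of the fingers, on their centre line; the grasp point (between the pads) lies 19 mm behind it (ctrl.grip_depth is the distance from the TCP to the grasp point, in mm); x points along the fingers, z is the direction in which the jaws open and shut, and the axes are right-handed (so a half turn about x gives the same grasp; the last joint's range is limited). The gripper opens to 88 mm and grips with 3 to 60 N. Pads are 20 mm wide; open, the fingers measure 115 mm over their backs; the gripper's body (75 mm by 178 mm) begins 61 mm behind the grasp point.
Start: joints at [1.141, 0.423, 1.63, -0, 1.089, -0.019], TCP at [249.557, 572.997, 222.675] pointing down, gripper open.
Joint ranges: [-3, 3], [-0.9, 2.11], [0.09, 2.58], [-1.31, 4.45], [0.11, 2.69], [-2.54, 2.54]. Speed limits (rad/s): [2.39, 2.39, 3.01, 3.14, 3.14, 3.14].

## Interface

Orientations are given as a rotation vector (axis times angle).
In Python, from workcell import ctrl gives the robot as it stands. The module is installed in compiled form; this text tells all that it offers.
- The arm moves only by the tool send_rows, never from a script. Its argument "rows" is a list of rows, each a list of 4 numbers: the shift along the tool's x, y, z in mm, then the turn about the tool's x in rad. In form: [[x, y, z, turn], ...]. A call has 1 to 10 rows; each row shifts and turns the pose as measured when the row begins, along the tool's axes as they then stand; what a row does not reach is not made up. A row lasts 1/12 s, in which the tool goes at most 41.7 mm and 7.16 degrees, less where a joint would pass 70% of its speed; a pose out of reach is approached as far as the arm can. A call with a gripper value outside its range is refused whole. "fingers" is the opening, from 0 (shut) to 1 (fully open), set as the call begins (left out, the last holds). The fingers move at their own pace and stop on an object; the grip force is fixed at half the most. Time passes only in rows, so rows that do not move let the fingers close. It gives the time, the measured TCP pose, the force and the opening at its end, in the units of the state.
- ctrl.get_obs(): the state, without advancing time (a new reading comes with each control period).
- ctrl.get_image(name): name is "scene" or "side" or "wrist"; returns a dict with "img" (480x640x3 uint8, red, green, blue), "depth" (480x640 float32, mm along the optical axis (not along the pixel's ray), 0 where there is no reading), "mtx" (3x3 intrinsics, pixels), "world_from_camera" (4x4, takes a point from camera to world coordinates). Camera axes: x right, y down, z forward; pixel columns grow to the right and rows downward; lengths in mm; the calibration is good to about 2 mm. A picture is of the moment at which its call begins.
- ctrl.close_job(): hands the job in, once; it reports no verdict.
The state is a dict: "t": time; "qpos": joint angles; "qvel": joint speeds; "joint_torque": joint torques, N m; "ee_pos": TCP position; "orientation": TCP orientation; "ft_force": force on the tool from outside, world axes, zero at the start; "moment": the same for the moment, N m; "width": finger opening in mm.
Only numpy, scipy, OpenCV 4.12 (cv2) and the standard library are available. Lean on these libraries where they do the work, as an engineer would, in place of code of your own. Each camera call takes 0.05 s, during which the arm holds its last target.

## Task

Take the blue-handled stylus out of its wooden stand and use its tip to press the recessed white reset button of the buggy with the orange cover fully home, keeping it down for about a second. Then put the stylus back upright in its stand and let go. Do not shove the orange buggy about or press the button of the green one.

Things in the scene. Friction and masses are not known exactly. Their poses are not given: they have to be found in the camera images.
- stylus: Reset stylus, 107 mm long, 50 g, standing upright in the stand. Origin: centre of its tip (lower end); z runs up along its axis to the handle; it is round, so its yaw is of no matter. From the tip up: steel shank 8 mm in diameter from 0 to 36 mm, black collar disc 44 mm in diameter from 36 to 42 mm, blue round handle 20 mm in diameter from 42 to 107 mm (a good place to grip is at 79 mm).
- stand: Fixed brown wooden block, 80 x 80 x 45 mm high, with one upright round hole of 24 mm diameter through its middle. Origin: on the table under the hole's axis. The stylus hangs loosely in the hole with its collar resting flat on the block's top, tip 9 mm above the table; it may stand anywhere in the hole.
- orange_cap (a point): Centre of the top of the orange buggy's white reset button (22 mm in diameter); z up; sinks with the button. It lies 12 mm below the orange cover's top, in an upright round hole of 24 mm diameter. The cover is 80 x 66 mm, its top 60 mm above the table, the buggy's highest part. The buggy is loose, 450 g, brown, 150 mm long, 120 mm over its axles, on four wheels that do not turn.
- orange_button (a joint): Travel of the orange buggy's button (m): 0 up, 0.006 fully home. Spring: starts to move at about 1.5 N, fully home at 5 N, comes back by itself.
- green_button (a joint): The same for the green buggy, which is alike but for its green cover: 0 up, 0.006 fully home. To be left alone.
Mind the look-alikes: they are no part of the job. Of the things that look like the stand, the middle-sized one is meant.

How it is judged (in metres and radians):
On the way:
1. the orange buggy's button is pressed home by the stylus tip and kept down (value of joint orange_button above 0.0045 m and distance between stylus and orange_cap below 0.014 m), for 0.5 s.
At the end, for the whole second after the job is handed in: The stylus stands at rest and upright (within 10 degrees) in the stand's hole, its tip within 12 mm of the hole's axis and its collar down on the block (within 5 mm), and the orange buggy's button has come back up (within 1.5 mm) (horizontal distance between stylus and stand below 0.012 m and z of stylus in the frame of stand below 0.014 m and angle between stylus's own z axis and vertical below 0.17 rad and linear speed of stylus below 0.02 m/s and value of joint orange_button below 0.0015 m); the robot touches nothing.
It fails at once if the green buggy's button is pressed (value of joint green_button above 0.003 m).
It fails at once if the orange buggy is shoved more than 40 mm (distance of orange_cap from where it was at the start of the episode above 0.04 m).
It fails at once if the orange buggy is tipped more than 20 degrees (angle between orange_cap's own z axis and vertical above 0.35 rad).
It also fails if it takes over 64 s, if anything falls off the work surface, if the arm or the gripper's body presses on something with over 40 N, if the wrist force passes 120 N, or if a joint passes its speed limit or range.

## Working session

There is one attempt and no reset: what is moved stays moved. The work goes in short steps, Python scripts to look and compute and a tool call to move; the robot and the scene stay as the last step left them, time stands still between calls to the robot, and variables do not carry over. Pictures are saved under pics/ and viewed, and the job is handed in when it is done.

Besides the shell and the picture viewer there is one more tool, called as name(argument=value, ...) on one line, values as JSON. send_rows: Moves the arm, as the interface text tells. Its arguments: {"type":"object","properties":{"rows":{"type":"array"},"fingers":{"type":"number"}},"required":["rows"]}

```bash
mkdir -p pics; python3 - <<'E'
from workcell import ctrl
import cv2
for n in ["scene","side"]:
    d=ctrl.get_image(n); cv2.imwrite(f"pics/{n}0.png",d["img"][:,:,::-1])
    print(n,d["world_from_camera"].round(2).tolist())
o=ctrl.get_obs(); print(o)
E
```

```text
scene [[-0.16, 0.82, -0.56, 1035.48], [0.99, 0.13, -0.09, 97.32], [-0.0, -0.56, -0.83, 779.22], [0.0, 0.0, 0.0, 1.0]]
side [[0.97, -0.11, 0.23, 335.46], [-0.25, -0.48, 0.84, -747.02], [0.01, -0.87, -0.49, 497.72], [0.0, 0.0, 0.0, 1.0]]
{'t': 0.1, 'qpos': array([ 1.14105353e+00,  4.23795394e-01,  1.63055531e+00, -1.77347055e-05,
        1.08859036e+00, -1.90278713e-02]), 'qvel': array([ 0.00027078, -0.0019575 , -0.0019406 , -0.0007756 ,  0.00067748,
       -0.00257552]), 'joint_torque': array([-4.49216368e-04, -5.45613420e+01, -2.74324572e+01,  6.44720905e-02,
        1.87789451e-02, -1.68966989e-05]), 'ee_pos': array([249.34101832, 572.59510548, 221.98297819]), 'orientation': array([-0.90232158,  1.37711631,  0.90111934]), 'ft_force': array([-0.52523914,  0.15113823,  0.59254845]), 'moment': array([-0.01477138,  0.0343404 ,  0.01976738]), 'width': 87.67016456196112}
```

View pics/scene0.png

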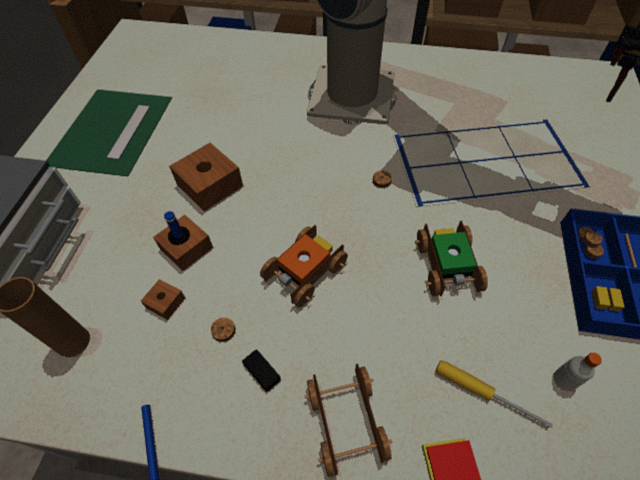

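View pics/side0.png

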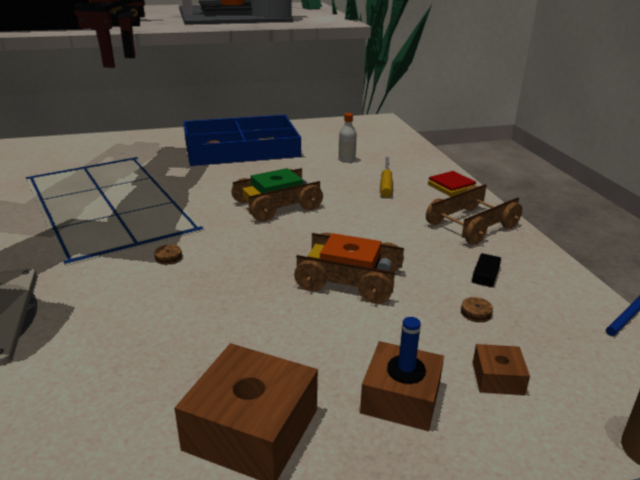

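The scene view shows the stylus in the middle-sized stand near (175,230) and the orange button hole at (304,257). In the side view they are at (409,345) and (351,246). Next I measure both.

```bash
cat > h.py <<'E'
import numpy as np, cv2
from workcell import ctrl
def cloud(n):
    d=ctrl.get_image(n); Z=d["depth"].astype(float); K=d["mtx"]; T=d["world_from_camera"]
    v,u=np.mgrid[:480,:640]
    P=np.stack([(u-K[0,2])/K[0,0]*Z,(v-K[1,2])/K[1,1]*Z,Z],-1)@T[:3,:3].T+T[:3,3]
    P[Z==0]=np.nan
    return d,P
def ray(d,u,v,z):
    K=d["mtx"];T=d["world_from_camera"]
    r=T[:3,:3]@np.array([(u-K[0,2])/K[0,0],(v-K[1,2])/K[1,1],1]); o=T[:3,3]
    return o+r*(z-o[2])/r[2]
E
python3 - <<'E'
from h import *
np.set_printoptions(suppress=True,precision=1)
R={"scene":{"sty":(130,260,195,290),"car":(250,215,360,310)},"side":{"sty":(350,300,460,430),"car":(290,225,410,305)}}
for n in R:
    d,P=cloud(n); hsv=cv2.cvtColor(d["img"],cv2.COLOR_RGB2HSV).astype(int); H,S,V=[hsv[...,i] for i in range(3)]
    def box(b):
        m=np.zeros((480,640),bool); u0,v0,u1,v1=b; m[v0:v1,u0:u1]=1; return m
    bs=R[n]["sty"]; 
    bs=(130,195,225,290) if n=="scene" else bs
    m=box(bs)&(H>100)&(H<130)&(S>130)&(V>30)
    Q=P[m]; Q=Q[~np.isnan(Q[:,0])]
    print(n,"blue n",m.sum(),"zrange",np.percentile(Q[:,2],[1,50,99]),"med",np.median(Q,0))
    # fit axis circle r=10 by lsq on points z 60..108
    from scipy.optimize import least_squares
    q=Q[(Q[:,2]>60)&(Q[:,2]<112)]
    f=least_squares(lambda p:np.hypot(q[:,0]-p[0],q[:,1]-p[1])-10,Q[:,:2].mean(0),loss="soft_l1")
    print(" axis",f.x, "rms",np.sqrt((f.fun**2).mean()))
    top=q[q[:,2]>np.percentile(Q[:,2],99)-3]; print(" top",top.mean(0),len(top))
    # stand top: z 40..48
    b=box(bs); m=b&(abs(P[...,2]-45)<3)&(H<25)
    r=cv2.minAreaRect(P[m][:,:2].astype(np.float32)); print(" stand",r)
    b=box(R[n]["car"]); m=b&(H<14)&(S>180)&(abs(P[...,2]-60)<4)
    r=cv2.minAreaRect(P[m][:,:2].astype(np.float32)); print(" cover",r,np.median(P[m][:,2]))
    m=b&(S<80)&(V>110)&(abs(P[...,2]-48)<6); print(" btn",m.sum(),np.median(P[m],0), np.argwhere(m).mean(0))
    m=b&(abs(P[...,2]-48)<3.5); 
# green
E
```

```text
scene blue n 205 zrange [ 52.7  88.7 116.9] med [ 574.6 -281.1   88.7]
 axis [ 567.3 -285.2] rms 0.7374808138088533
 top [nan nan nan] 0
 stand ((537.8930053710938, -269.5721435546875), (94.13035583496094, 155.25071716308594), 67.01107025146484)
 cover ((583.8649291992188, -22.1414794921875), (67.57172393798828, 81.26769256591797), 58.07974624633789) 59.18140106660633
 btn 84 [580.7 -26.7  47.4] [254.4 299.8]
side blue n 790 zrange [ 52.1  85.8 115.2] med [ 562.3 -293.3   85.8]
 axis [ 565.4 -285.2] rms 0.7741154233384419
 top [nan nan nan] 0
 stand ((564.221923828125, -282.7890930175781), (82.86620330810547, 79.90300750732422), 56.363468170166016)
 cover ((580.8211059570312, -23.858139038085938), (69.77633666992188, 80.28495788574219), 58.13396072387695) 58.00646304581903
 btn 0 [nan nan nan] [nan nan]<stdin>:18: RuntimeWarning: Mean of empty slice.
  ret = um.true_divide(
  return _methods._mean(a, axis=axis, dtype=dtype,
<stdin>:24: RuntimeWarning: Mean of empty slice.
```

```bash
python3 - <<'E'
import cv2
a=cv2.imread("pics/scene0.png");b=cv2.imread("pics/side0.png")
f=lambda i,u,v:cv2.resize(i[v:v+100,u:u+130],(390,300),interpolation=2)
cv2.imwrite("pics/z0.png",cv2.vconcat([cv2.hconcat([f(a,130,195),f(a,245,215)]),cv2.hconcat([f(b,345,310),f(b,285,215)])]))
E
```

```text
(no output)
```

View pics/z0.png

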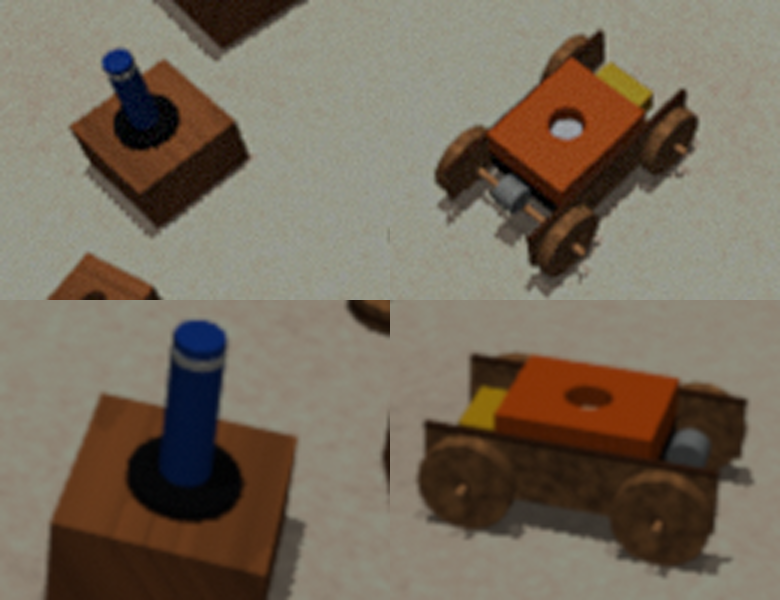

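```bash
cat >> h.py <<'E'
from scipy.spatial.transform import Rotation as Ro
def to(target):
    o=ctrl.get_obs(); R=Ro.from_rotvec(o["orientation"]).as_matrix()
    print("t",round(o["t"],2),"pos",o["ee_pos"].round(1),"F",o["ft_force"].round(1),"w",round(o["width"],1),"j6",o["qpos"][5].round(2))
    print("R",R.round(3).tolist()); s=R.T@(np.array(target,float)-o["ee_pos"]); print("shift tool",s.round(1))
E
python3 -c "
from h import *
to([566,-285,222])"
```

```text
t 0.2 pos [249.4 572.7 222.2] F [ 0.8 -0.3 -0.1] w 87.7 j6 -0.02
R [[-0.0, -0.917, 0.399], [-0.001, 0.399, 0.917], [-1.0, 0.0, -0.001]]
shift tool [   0.8 -632.7 -660. ]
```

send_rows(rows=[[0, -10, -10, 0], [0, -27, -28, 0], [0, -27, -28, 0], [0, -27, -28, 0], [0, -27, -28, 0], [0, -27, -28, 0], [0, -27, -28, 0], [0, -27, -28, 0], [0, -27, -28, 0], [0, -27, -28, 0]], fingers=1)

```text
t: 1.03
ee_pos: [377.8, 216.1, 220.2]
orientation: [-0.911, 1.372, 0.91]
ft_force: [1.2, -0.1, 1.0]
width: 87.9
```

send_rows(rows=[[0, -27, -28, 0], [0, -27, -28, 0], [0, -27, -28, 0], [0, -27, -28, 0], [0, -27, -28, 0], [0, -27, -28, 0], [0, -27, -28, 0], [0, -20, -20, 0], [0, -10, -10, 0], [0, 0, 0, 0]])

```text
t: 1.87
ee_pos: [488.2, -106.1, 221.7]
orientation: [-0.908, 1.374, 0.9]
ft_force: [0.2, -0.1, 0.4]
width: 87.9
```

```bash
python3 -c "
from h import *
to([566,-285,222])
d=ctrl.get_image('wrist'); cv2.imwrite('pics/w1.png',d['img'][:,:,::-1]); print(d['world_from_camera'].round(2).tolist())"
```

```text
t 1.87 pos [ 488.2 -106.1  221.7] F [ 0.2 -0.1  0.4] w 87.9 j6 -1.4
R [[0.003, -0.918, 0.396], [-0.004, 0.396, 0.918], [-1.0, -0.005, -0.002]]
shift tool [   0.6 -142.3 -133.4]
[[0.4, 0.88, 0.27, 414.94], [0.92, -0.38, -0.12, -74.54], [-0.0, 0.29, -0.96, 383.11], [0.0, 0.0, 0.0, 1.0]]
```

View pics/w1.png

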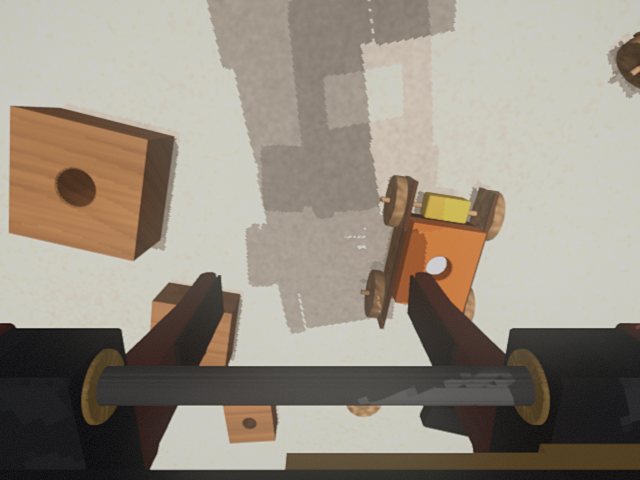

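The wrist view shows the orange button hole at (438,265). The stylus itself is hidden by the gripper.

```bash
python3 - <<'E'
from h import *
np.set_printoptions(suppress=True,precision=1)
d,P=cloud('wrist'); hsv=cv2.cvtColor(d["img"],cv2.COLOR_RGB2HSV).astype(int)
w=d["img"][235:300,400:480]; cv2.imwrite("pics/w1z.png",cv2.resize(w[:,:,::-1],(800,600),interpolation=2)[:600])
m=np.zeros((480,640),bool); m[235:300,400:480]=1
m2=m&(hsv[...,1]<70)&(hsv[...,2]>100); Q=P[m2]
print(m2.sum(),np.nanmedian(Q,0),np.argwhere(m2).mean(0)[::-1])
# hole: not-orange component
no=(m&~((hsv[...,0]<14)&(hsv[...,1]>120))).astype(np.uint8)
n,l,st,c=cv2.connectedComponentsWithStats(no); 
for i in range(1,n):
    if st[i,4]>60: print(st[i],c[i],ray(d,*c[i],60))
print(P[255:280:3,438,2])
E
```

```text
522 [591.1 -15.4  47.1] [453.7 273.9]
[ 409  257   40   43 1071] [428.  281.7] [590.2 -35.5  60. ]
[467 258  13  42 289] [475.2 284.7] [610.5   4.   60. ]
[59.8 46.3 47.3 48.4 48.2 47.4 47.6 46.8 53.7]
```

View pics/w1z.png

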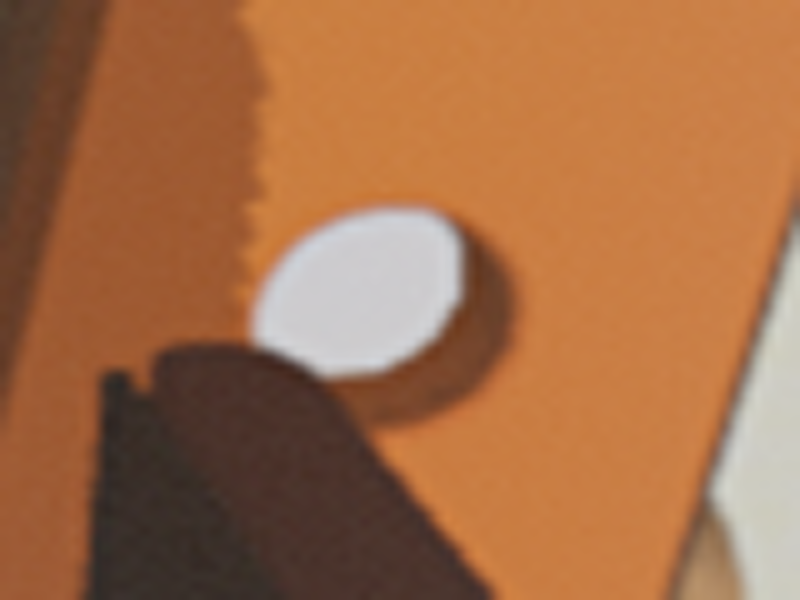

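```bash
python3 - <<'E'
from h import *
np.set_printoptions(suppress=True,precision=1)
d=ctrl.get_image('wrist'); print("w",ray(d,438.2,269.3,60))
for n,h,t,c in (("scene",(304,255.5),(169.3,215.7),(178.7,235.3)),("side",(351.3,247.3),(411.7,322.3),(406.7,369.3))):
    d=ctrl.get_image(n); print(n,ray(d,*h,60),ray(d,*t,116),ray(d,*c,51))
E
```

```text
w [581.4 -21.4  60. ]
scene [584.9 -21.2  60. ] [ 571.8 -281.7  116. ] [ 571.4 -282.1   51. ]
side [581.  -27.8  60. ] [ 564.5 -289.4  116. ] [ 564.2 -291.1   51. ]
```

```bash
python3 - <<'E'
from h import *
np.set_printoptions(suppress=True,precision=1)
d,P=cloud('side')
for n,b in (("big",(225,355,300,400)),("small",(480,348,522,370)),("tube",(628,375,640,430))):
    q=P[b[1]:b[3],b[0]:b[2]].reshape(-1,3); print(n,np.nanmin(q,0),np.nanmax(q,0))
d,P=cloud('scene'); q=P[285:345,5:85].reshape(-1,3); q=q[q[:,2]>30];print("tube",np.nanmin(q,0),np.nanmax(q,0))
E
```

```text
big [ 359.  -317.8   -3.6] [ 464.6 -168.7   63.5]
small [ 662.4 -301.2   -3.2] [ 755.9 -234.4   31. ]
tube [ 767.  -421.7   -4. ] [ 873.1 -312.5   71.6]
tube [ 773.2 -448.    30.1] [ 831.3 -387.2  191.5]
```

send_rows(rows=[[0, -24, -22, 0], [0, -28, -26, 0], [0, -28, -26, 0], [0, -28, -26, 0], [0, -18, -17, 0], [0, -8, -8, 0], [0, 0, 0, 0], [0, 0, 0, 0]])

```text
t: 2.88
ee_pos: [565.1, -266.1, 222.1]
orientation: [-0.921, 1.368, 0.918]
ft_force: [-0.3, 0.1, -0.6]
width: 87.7
```

```bash
python3 -c "
from h import *
to([567,-285.5,69])
d=ctrl.get_image('wrist'); cv2.imwrite('pics/w2.png',d['img'][:,:,::-1])
d=ctrl.get_image('side'); cv2.imwrite('pics/s2.png',d['img'][:,:,::-1])"
```

```text
t 2.88 pos [ 565.1 -266.1  222.1] F [-0.3  0.1 -0.6] w 87.7 j6 -1.64
R [[0.001, -0.926, 0.378], [-0.001, 0.378, 0.926], [-1.0, -0.002, -0.001]]
shift tool [153.1  -8.9 -17.1]
```

View pics/w2.png

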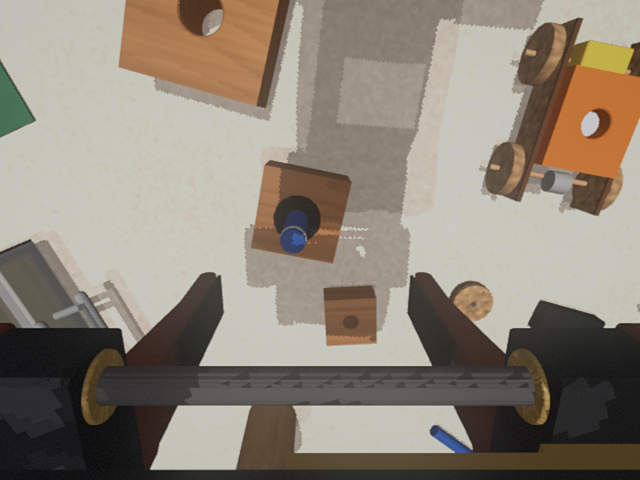

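View pics/s2.png

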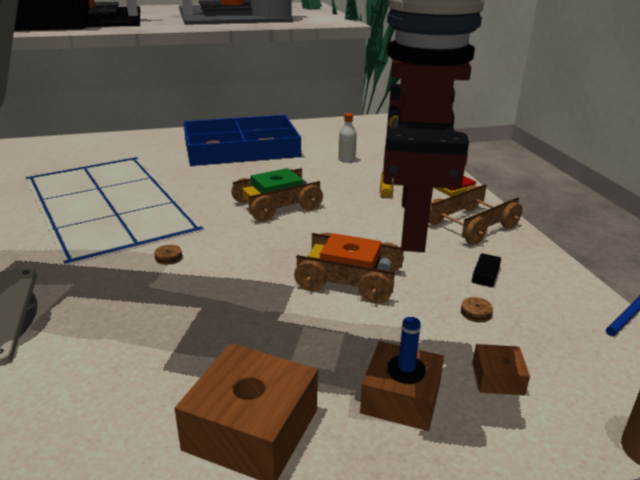

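The wrist view now shows the stylus top at (292,240), its collar at (297,217) and the orange hole at (595,123).

```bash
python3 - <<'E'
from h import *
np.set_printoptions(suppress=True,precision=1)
d=ctrl.get_image('wrist'); im=d["img"][:,:,::-1]
f=lambda u,v:cv2.resize(im[v:v+75,u:u+75],(400,400),interpolation=2)
cv2.imwrite("pics/w2z.png",cv2.hconcat([f(260,180),f(560,90)]))
for n,u,v,z in (("top",292.5,240,116),("collar",297,217.5,51),("hole",596,123.5,60)): print(n,ray(d,u,v,z))
E
```

```text
top [ 565.4 -284.3  116. ]
collar [ 565.1 -283.9   51. ]
hole [582.2 -22.7  60. ]
```

View pics/w2z.png

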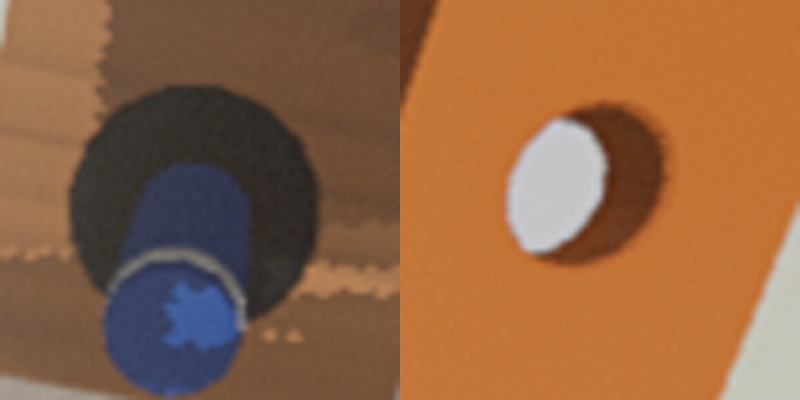

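send_rows(rows=[[0, -4, -9, 0], [0, -3, -8, 0], [0, 0, 0, 0], [0, 0, 0, 0]])

```text
t: 3.37
ee_pos: [564.2, -281.9, 223.3]
orientation: [-0.925, 1.366, 0.922]
ft_force: [0.5, 0.4, 0.3]
width: 87.8
```

```bash
python3 - <<'E'
from h import *
np.set_printoptions(suppress=True,precision=1)
to([565.5,-284.5,69])
for n in("scene","side","wrist"):
    d,P=cloud(n); hsv=cv2.cvtColor(d["img"],cv2.COLOR_RGB2HSV).astype(int)
    m=(abs(P[...,2]-45)<4)&(np.hypot(P[...,0]-565,P[...,1]+284)<60)&(hsv[...,0]<25)&(hsv[...,1]>60)
    m=cv2.morphologyEx(m.astype(np.uint8),cv2.MORPH_OPEN,np.ones((3,3)))>0
    print(n,m.sum(),cv2.minAreaRect(P[m][:,:2].astype(np.float32)))
cv2.imwrite("pics/w3.png",d["img"][:,:,::-1])
E
```

```text
t 3.37 pos [ 564.2 -281.9  223.3] F [0.5 0.4 0.3] w 87.8 j6 -1.67
R [[0.001, -0.928, 0.373], [-0.001, 0.373, 0.928], [-1.0, -0.002, -0.001]]
shift tool [154.3  -1.9  -1.8]
scene 888 ((566.605712890625, -281.4128112792969), (84.49292755126953, 80.99765014648438), 56.043304443359375)
side 2422 ((564.44189453125, -282.41522216796875), (83.89986419677734, 80.4255599975586), 56.2249870300293)
wrist 5288 ((566.3305053710938, -282.51568603515625), (79.91566467285156, 80.41753387451172), 56.39643859863281)
```

View pics/w3.png

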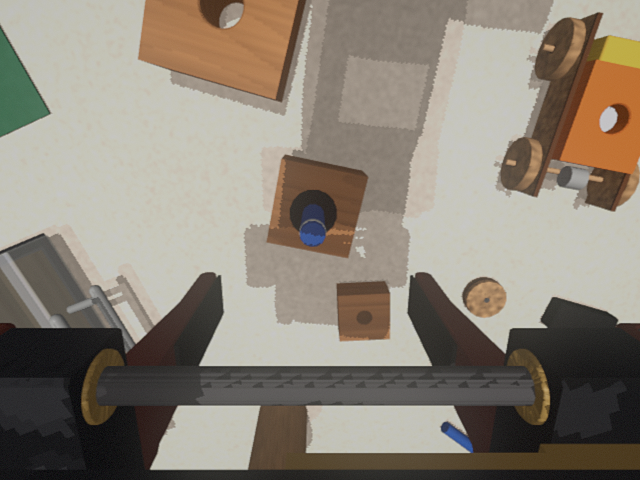

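send_rows(rows=[[15, -1, -1, 0], [30, -1, -1, 0], [30, 0, 0, 0], [30, 0, 0, 0], [20, 0, 0, 0], [10, 0, 0, 0], [5, 0, 0, 0], [0, 0, 0, 0]])

```text
t: 4.18
ee_pos: [568.6, -285.3, 81.0]
orientation: [-0.93, 1.362, 0.917]
ft_force: [-0.1, -0.1, -0.2]
width: 87.9
```

```bash
python3 - <<'E'
from h import *
to([565.5,-284.5,69])
for n in("side","wrist"):
    d=ctrl.get_image(n); cv2.imwrite(f"pics/{n}4.png",d["img"][:,:,::-1])
E
```

```text
t 4.18 pos [ 568.6 -285.3   81. ] F [-0.1 -0.1 -0.2] w 87.9 j6 -1.67
R [[0.008, -0.928, 0.372], [-0.004, 0.372, 0.928], [-1.0, -0.009, -0.001]]
shift tool [11.9  3.3 -0.4]
```

View pics/wrist4.png

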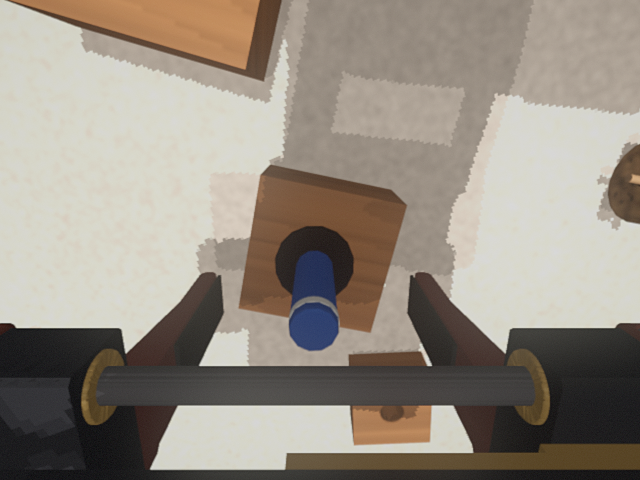

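View pics/side4.png

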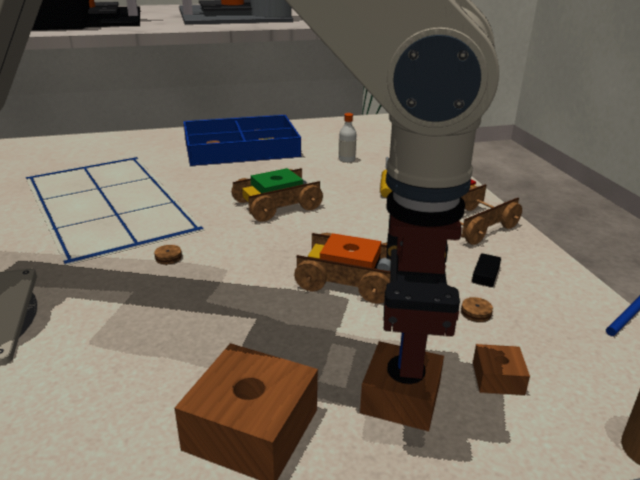

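The stylus sits centred between the fingers at column 315. I go down the last 12 mm and close.

send_rows(rows=[[4, 3, 0, 0], [6, 0, 0, 0], [3, 0, 0, 0], [0, 0, 0, 0]])

```text
t: 4.62
ee_pos: [569.4, -286.1, 73.2]
orientation: [-0.937, 1.357, 0.908]
ft_force: [-0.1, -0.6, 0.8]
width: 87.6
```

```bash
python3 - <<'E'
from h import *
to([565.5,-284.5,69])
E
```

```text
t 4.62 pos [ 569.4 -286.1   73.2] F [-0.1 -0.6  0.8] w 87.6 j6 -1.67
R [[0.017, -0.928, 0.372], [-0.009, 0.372, 0.928], [-1.0, -0.019, -0.002]]
shift tool [4.1 4.3 0.1]
```

send_rows(rows=[[0, 0, 0, 0], [0, 0, 0, 0], [0, 0, 0, 0], [0, 0, 0, 0], [0, 0, 0, 0], [0, 0, 0, 0], [0, 0, 0, 0], [0, 0, 0, 0]], fingers=0)

```text
t: 5.28
ee_pos: [570.1, -286.5, 74.4]
orientation: [-0.938, 1.356, 0.907]
ft_force: [0.5, -0.4, 1.1]
width: 37.8
```

```bash
python3 - <<'E'
from h import *
to([565.5,-284.5,69])
E
```

```text
t 5.28 pos [ 570.1 -286.5   74.4] F [ 0.5 -0.4  1.1] w 37.8 j6 -1.67
R [[0.019, -0.928, 0.373], [-0.01, 0.372, 0.928], [-1.0, -0.021, -0.002]]
shift tool [5.3 5.1 0.2]
```

send_rows(rows=[[5, 5, 0, 0], [1, 1, 0, 0], [0, 0, 0, 0], [0, 0, 0, 0], [0, 0, 0, 0], [0, 0, 0, 0]], fingers=0)

```text
t: 5.78
ee_pos: [564.4, -284.2, 67.8]
orientation: [-0.938, 1.355, 0.906]
ft_force: [0.2, 0.1, -0.1]
width: 19.5
```

```bash
python3 - <<'E'
from h import *
to([565.5,-284.5,69])
for n in("side","wrist"):
    d=ctrl.get_image(n); cv2.imwrite(f"pics/{n}5.png",d["img"][:,:,::-1])
E
```

```text
t 5.78 pos [ 564.4 -284.2   67.8] F [ 0.2  0.1 -0.1] w 19.5 j6 -1.67
R [[0.02, -0.928, 0.373], [-0.011, 0.372, 0.928], [-1.0, -0.022, -0.002]]
shift tool [-1.2 -1.1  0.2]
```

View pics/wrist5.png

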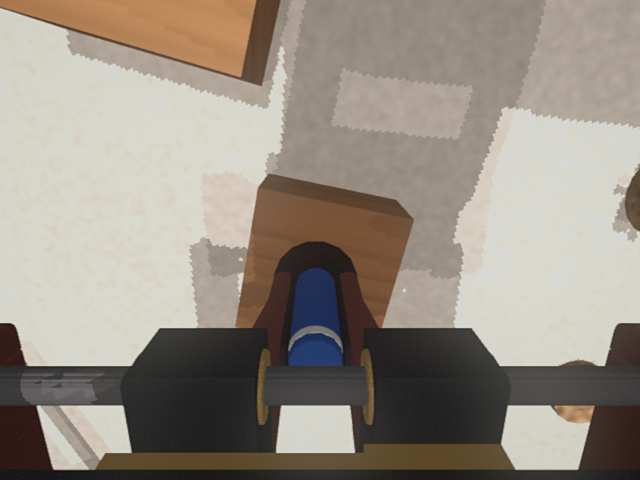

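The gripper holds the handle at a 19.5 mm opening. I lift it straight up.

send_rows(rows=[[-5, 0, 0, 0], [-12, 0, 0, 0], [-20, 0, 0, 0], [-25, 0, 0, 0], [-25, 0, 0, 0], [-20, 0, 0, 0], [-10, 0, 0, 0], [0, 0, 0, 0]])

```text
t: 6.55
ee_pos: [560.5, -282.2, 193.0]
orientation: [-0.936, 1.357, 0.909]
ft_force: [-0.4, -0.2, 0.2]
width: 19.6
```

```bash
python3 - <<'E'
from h import *
to([582,-22.7,180])
for n in("side","wrist"):
    d=ctrl.get_image(n); cv2.imwrite(f"pics/{n}6.png",d["img"][:,:,::-1])
E
```

```text
t 6.55 pos [ 560.5 -282.2  193. ] F [-0.4 -0.2  0.2] w 19.6 j6 -1.67
R [[0.016, -0.928, 0.372], [-0.009, 0.372, 0.928], [-1.0, -0.018, -0.002]]
shift tool [ 11.1  76.9 248.9]
```

View pics/side6.png

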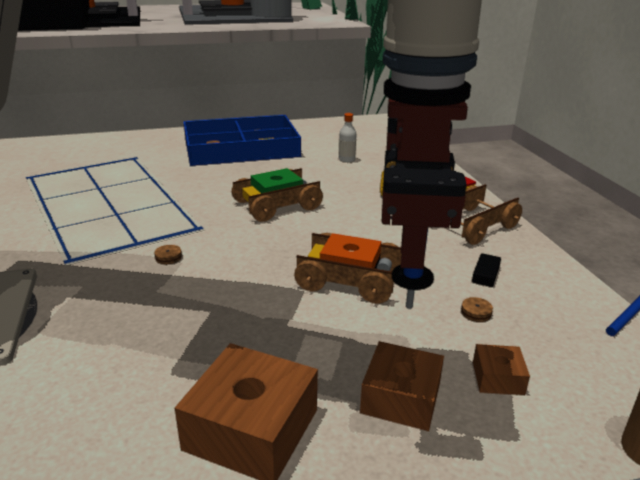

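View pics/wrist6.png

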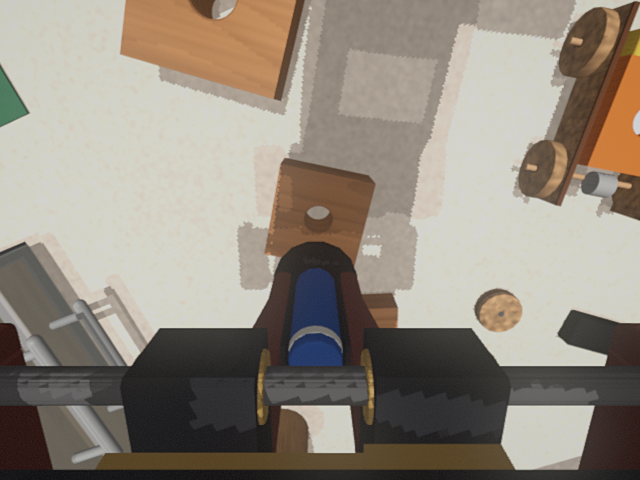

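The stylus is out. The stand's hole is at about (318,217) in the wrist view, and the tip is at (410,306) in the side view.

```bash
python3 - <<'E'
from h import *
np.set_printoptions(suppress=True,precision=1)
d,P=cloud("wrist"); im=d["img"][:,:,::-1]
z1=cv2.resize(im[190:240,290:350],(480,400),interpolation=2)
print("hole",ray(d,318,217,45))
d,P=cloud("side"); im=d["img"][:,:,::-1]
z2=cv2.resize(im[260:315,380:440],(436,400),interpolation=2)
m=np.zeros((480,640),bool); m[291:306,404:416]=1
q=P[m]; q=q[q[:,1]<-200]; print(np.median(q,0)); print("tip ray",ray(d,410,306,134.2))
cv2.imwrite("pics/z6.png",cv2.hconcat([z1,z2])[:, :800])
E
```

```text
hole [ 562.2 -280.9   45. ]
[ 557.2 -285.9  147.1]
tip ray [ 562.9 -284.2  134.2]
```

View pics/z6.png

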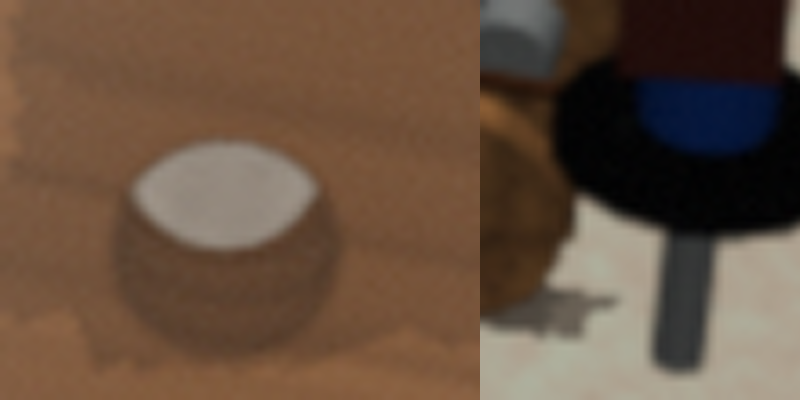

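send_rows(rows=[[0, 4, 14, 0], [0, 9, 30, 0], [0, 10, 33, 0], [0, 10, 33, 0], [0, 10, 33, 0], [0, 10, 32, 0], [0, 8, 25, 0], [0, 4, 12, 0], [0, 0, 0, 0]])

```text
t: 7.5
ee_pos: [570.0, -44.8, 174.4]
orientation: [-0.916, 1.377, 0.926]
ft_force: [-0.8, -0.4, 0.0]
width: 19.5
```

```bash
python3 - <<'E'
from h import *
to([582,-22.7,180])
E
```

```text
t 7.5 pos [570.  -44.8 174.4] F [-0.8 -0.4  0. ] w 19.5 j6 -1.28
R [[-0.011, -0.926, 0.377], [0.0, 0.377, 0.926], [-1.0, 0.01, -0.004]]
shift tool [-5.7 -2.8 25. ]
```

```bash
cat >> h.py <<'E'
R0=np.array([[0.02,-0.928,0.373],[-0.011,0.372,0.928],[-1.0,-0.022,-0.002]])
tt=R0.T@np.array([1,0,-58.8])
def tip(target):
    o=ctrl.get_obs(); R=Ro.from_rotvec(o["orientation"]).as_matrix()
    p=o["ee_pos"]+R@tt; print("t",round(o["t"],2),"tip",p.round(1),"ee",o["ee_pos"].round(1),"F",o["ft_force"].round(1),"w",round(o["width"],1),"tilt",(R@R0.T)[:2,2].round(3))
    print("shift",(R.T@(np.array(target,float)-p)).round(1))
E
python3 -c "
from h import *
tip([582,-22.7,75])"
```

```text
t 7.5 tip [569.2 -44.2 115.6] ee [570.  -44.8 174.4] F [-0.8 -0.4  0. ] w 19.5 tilt [ 0.031 -0.011]
shift [40.4 -4.2 24.9]
```

send_rows(rows=[[0, -3, 12, 0], [8, -2, 12, 0], [12, 0, 4, 0], [12, 0, 0, 0], [6, 0, 0, 0], [0, 0, 0, 0]])

```text
t: 8.0
ee_pos: [584.9, -18.4, 128.9]
orientation: [-0.914, 1.381, 0.929]
ft_force: [0.5, -0.4, -0.8]
width: 19.7
```

```bash
python3 - <<'E'
from h import *
tip([582,-22.7,70])
for n in("side","scene","wrist"):
    d=ctrl.get_image(n); i=d["img"][:,:,::-1]; cv2.imwrite(f"pics/{n}7.png",i)
    if n=="side":a=cv2.resize(i[200:300,290:420],(390,300),interpolation=2)
    if n=="scene":b=cv2.resize(i[205:305,245:375],(390,300),interpolation=2)
cv2.imwrite("pics/z7.png",cv2.hconcat([a,b]))
E
```

```text
t 8.0 tip [583.8 -17.8  70.1] ee [584.9 -18.4 128.9] F [ 0.5 -0.4 -0.8] w 19.7 tilt [ 0.035 -0.011]
shift [ 0.1 -0.2 -5.2]
```

View pics/z7.png

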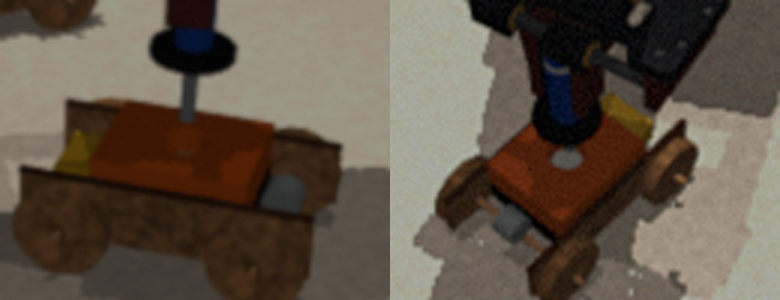

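View pics/wrist7.png

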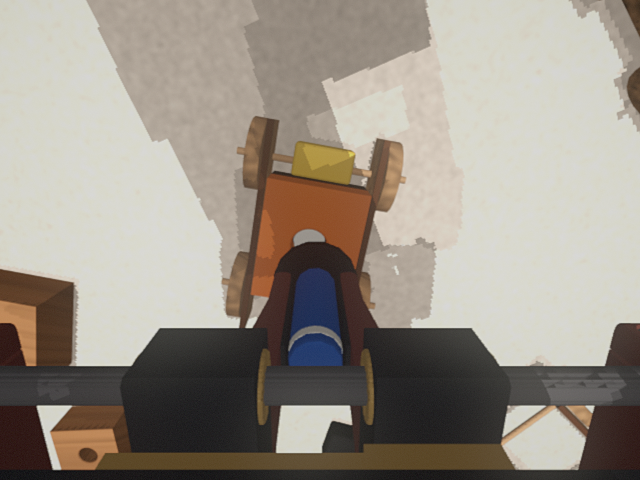

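The side view shows the tip just above the hole and about 1.5 px to its right. The wrist view shows the hole at column 309 against 315 for the stylus, which agrees with the computed -5 mm shift in z. I correct that, then lower the tip to just above the button.

send_rows(rows=[[0, 0, -4, 0], [0, 0, -2, 0], [4, 0, 0, 0], [0, 0, 0, 0]])

```text
t: 8.48
ee_pos: [584.5, -26.0, 128.6]
orientation: [-0.915, 1.376, 0.924]
ft_force: [0.3, -0.2, -0.8]
width: 19.6
```

```bash
python3 - <<'E'
from h import *
np.set_printoptions(suppress=True,precision=1)
tip([582,-22.7,50])
d=ctrl.get_image("side"); i=d["img"][:,:,::-1]; a=cv2.resize(i[220:270,320:385],(390,300),interpolation=2)
d=ctrl.get_image("wrist"); i=d["img"][:,:,::-1]; b=cv2.resize(i[210:260,275:340],(390,300),interpolation=2)
cv2.imwrite("pics/z8.png",cv2.hconcat([a,b]))
E
```

```text
t 8.48 tip [583.7 -25.4  69.8] ee [584.5 -26.  128.6] F [ 0.3 -0.2 -0.8] w 19.6 tilt [ 0. -0.]
shift [19.8  2.5  1.9]
```

View pics/z8.png

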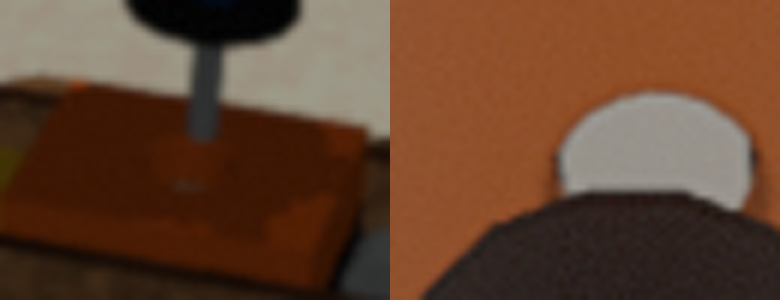

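```bash
python3 - <<'E'
from h import *
np.set_printoptions(suppress=True,precision=1)
d=ctrl.get_image("side"); print(ray(d,353.8,242.5,69.8),ray(d,351.3,247.3,60))
E
```

```text
[583.5 -31.   69.8] [581.  -27.8  60. ]
```

send_rows(rows=[[0, 3, 2, 0], [3, 0, 0, 0], [5, 0, 0, 0], [4, 0, 0, 0], [0, 0, 0, 0]])

```text
t: 9.05
ee_pos: [582.7, -22.0, 116.4]
orientation: [-0.916, 1.375, 0.924]
ft_force: [-0.1, -0.9, 0.0]
width: 19.4
```

```bash
python3 - <<'E'
from h import *
tip([582,-22.7,42])
E
```

```text
t 9.05 tip [582.1 -21.4  57.6] ee [582.7 -22.  116.4] F [-0.1 -0.9  0. ] w 19.4 tilt [ 0.028 -0.01 ]
shift [15.6 -0.5 -1.2]
```

send_rows(rows=[[3, 0, -1, 0], [5, 0, 0, 0], [3, 0, 0, 0], [2, 0, 0, 0]])

```text
t: 9.38
ee_pos: [582.6, -22.9, 102.2]
orientation: [-0.916, 1.374, 0.923]
ft_force: [-1.2, 0.1, 3.6]
width: 19.6
```

```bash
python3 - <<'E'
from h import *
tip([582,-22.7,42])
E
```

```text
t 9.38 tip [582.  -22.3  43.4] ee [582.6 -22.9 102.2] F [-1.2  0.1  3.6] w 19.6 tilt [ 0.027 -0.01 ]
shift [ 1.4 -0.2 -0.4]
```

Contact is made, with 3.6 N at about 4.6 mm of travel. I press on in small steps.

send_rows(rows=[[1.5, 0, 0, 0], [1, 0, 0, 0], [0.5, 0, 0, 0]])

```text
t: 9.63
ee_pos: [583.0, -22.9, 100.5]
orientation: [-0.916, 1.374, 0.923]
ft_force: [-4.3, 0.9, 8.9]
width: 20.0
```

```bash
python3 - <<'E'
from h import *
tip([582,-22.7,42])
E
```

```text
t 9.63 tip [582.4 -22.3  41.7] ee [583.  -22.9 100.5] F [-4.3  0.9  8.9] w 20.0 tilt [ 0.027 -0.01 ]
shift [-0.3  0.2 -0.5]
```

8.9 N is past the 5 N stop, so the button is home. I hold it there for about a second.

send_rows(rows=[[0.3, 0, 0, 0], [0.3, 0, 0, 0], [0.2, 0, 0, 0], [0.2, 0, 0, 0], [0.2, 0, 0, 0], [0.2, 0, 0, 0]])

```text
t: 10.13
ee_pos: [582.8, -22.9, 100.6]
orientation: [-0.916, 1.374, 0.923]
ft_force: [-0.8, -0.0, 5.1]
width: 19.6
```

```bash
python3 - <<'E'
from h import *
tip([582,-22.7,42])
E
```

```text
t 10.13 tip [582.2 -22.3  41.8] ee [582.8 -22.9 100.6] F [-0.8 -0.   5.1] w 19.6 tilt [ 0.027 -0.01 ]
shift [-0.2  0.  -0.4]
```

send_rows(rows=[[0.6, 0, 0, 0], [0.5, 0, 0, 0], [0.4, 0, 0, 0], [0.4, 0, 0, 0], [0.4, 0, 0, 0], [0.4, 0, 0, 0], [0.4, 0, 0, 0], [0.4, 0, 0, 0]])

```text
t: 10.8
ee_pos: [582.9, -22.9, 100.5]
orientation: [-0.916, 1.375, 0.924]
ft_force: [-2.4, 0.2, 8.5]
width: 19.7
```

```bash
python3 - <<'E'
from h import *
tip([582,-22.7,42])
for n in("side","wrist"):
    d=ctrl.get_image(n); i=d["img"][:,:,::-1]; cv2.imwrite(f"pics/{n}9.png",i)
E
```

```text
t 10.8 tip [582.3 -22.3  41.7] ee [582.9 -22.9 100.5] F [-2.4  0.2  8.5] w 19.7 tilt [ 0.027 -0.01 ]
shift [-0.3  0.1 -0.5]
```

View pics/side9.png

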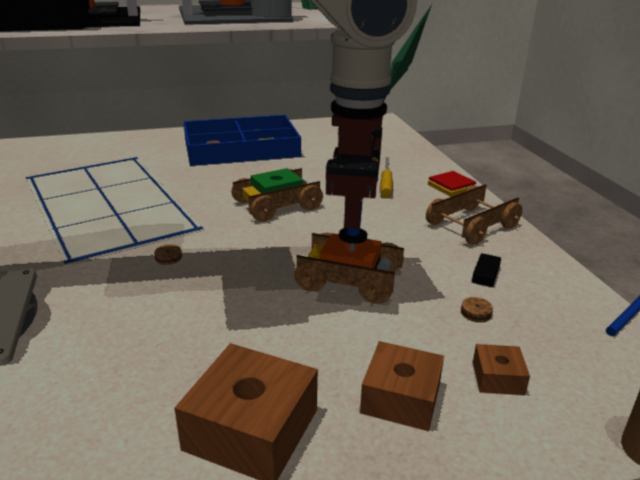

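The pose stayed at the stop, with the tip at 41.7 mm and 5–9 N, for over a second. The buggy has not moved. I raise the stylus.

send_rows(rows=[[-4, 0, 0, 0], [-10, 0, 0, 0], [-15, 0, 0, 0], [-20, 0, 0, 0], [-20, 0, 0, 0], [-10, 0, 0, 0], [0, 0, 0, 0]])

```text
t: 11.48
ee_pos: [583.1, -23.2, 182.4]
orientation: [-0.915, 1.377, 0.925]
ft_force: [1.0, -0.2, -0.6]
width: 19.6
```

```bash
python3 - <<'E'
from h import *
tip([566,-282.5,110])
d=ctrl.get_image("wrist"); cv2.imwrite("pics/w10.png",d["img"][:,:,::-1])
E
```

```text
t 11.48 tip [582.3 -22.6 123.5] ee [583.1 -23.2 182.4] F [ 1.  -0.2 -0.6] w 19.6 tilt [ 0.03 -0.01]
shift [  13.7  -83.3 -246.7]
```

View pics/w10.png

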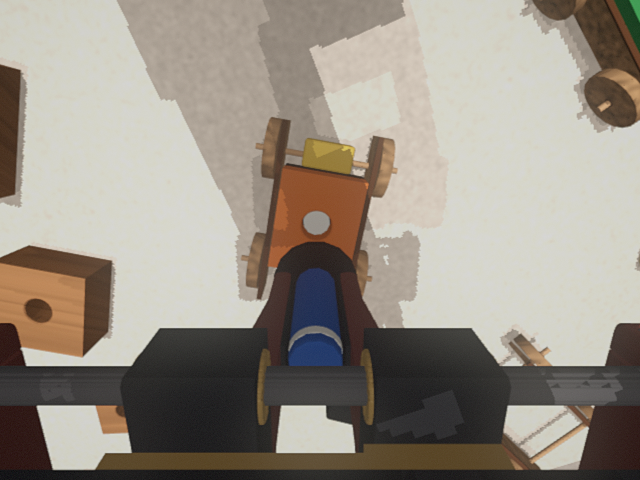

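The orange button has come back up, seen at (316,222), and the buggy is in place. I carry the stylus back to the stand.

send_rows(rows=[[0, -5, -14, 0], [0, -10, -30, 0], [0, -11, -33, 0], [0, -11, -33, 0], [0, -11, -33, 0], [0, -11, -32, 0], [0, -8, -22, 0], [0, -4, -10, 0], [0, 0, 0, 0]])

```text
t: 12.28
ee_pos: [565.8, -247.9, 170.9]
orientation: [-0.912, 1.382, 0.937]
ft_force: [-1.4, 0.5, -0.8]
width: 19.3
```

```bash
python3 - <<'E'
from h import *
tip([566,-282.5,100])
E
```

```text
t 12.28 tip [ 564.4 -247.1  112.1] ee [ 565.8 -247.9  170.9] F [-1.4  0.5 -0.8] w 19.3 tilt [ 0.041 -0.014]
shift [ 12.  -15.  -32.2]
```

send_rows(rows=[[0, -7, -14, 0], [6, -6, -13, 0], [10, -2, -5, 0], [10, 0, 0, 0], [5, 0, 0, 0], [0, 0, 0, 0]])

```text
t: 12.78
ee_pos: [566.7, -281.8, 133.7]
orientation: [-0.911, 1.382, 0.943]
ft_force: [0.1, 0.3, -0.1]
width: 19.7
```

```bash
python3 - <<'E'
from h import *
tip([566,-282.5,50])
d=ctrl.get_image("side"); i=d["img"][:,:,::-1]; a=cv2.resize(i[310:430,340:470],(390,360),interpolation=2)
d=ctrl.get_image("wrist"); i=d["img"][:,:,::-1]; b=cv2.resize(i[140:300,240:410],(382,360),interpolation=2)
cv2.imwrite("pics/z11.png",cv2.hconcat([a,b]))
E
```

```text
t 12.78 tip [ 565.  -280.8   74.9] ee [ 566.7 -281.8  133.7] F [ 0.1  0.3 -0.1] w 19.7 tilt [ 0.044 -0.017]
shift [24.9 -2.2 -1.2]
```

View pics/z11.png

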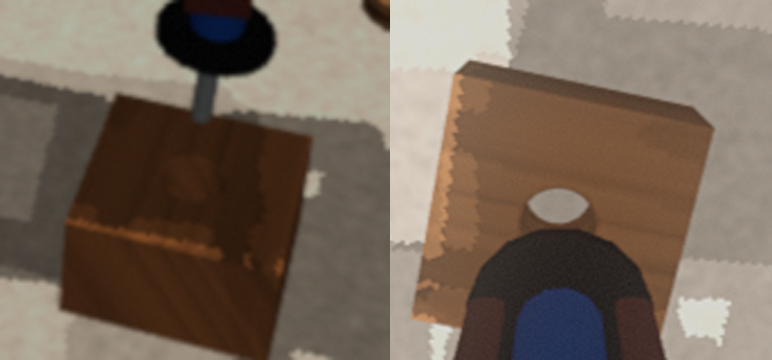

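```bash
python3 - <<'E'
from h import *
np.set_printoptions(suppress=True,precision=1)
d=ctrl.get_image("side"); a=ray(d,407.3,349.5,74.9);b=ray(d,403.5,369.5,45); print(a,b,a-b)
E
```

```text
[ 565.  -285.3   74.9] [ 563.6 -284.4   45. ] [ 1.4 -0.9 29.9]
```

send_rows(rows=[[6, 0, 0, 0], [9, 0, 0, 0], [7, 0, 0, 0], [3, 0, 0, 0], [0, 0, 0, 0]])

```text
t: 13.35
ee_pos: [568.1, -281.1, 109.6]
orientation: [-0.916, 1.379, 0.94]
ft_force: [0.2, -0.1, -1.1]
width: 19.3
```

```bash
python3 - <<'E'
from h import *
tip([566,-282.5,10])
d=ctrl.get_image("side"); i=d["img"][:,:,::-1]; a=cv2.resize(i[310:430,340:470],(520,480),interpolation=2)
cv2.imwrite("pics/z12.png",a)
E
```

```text
t 13.35 tip [ 566.7 -280.2   50.8] ee [ 568.1 -281.1  109.6] F [ 0.2 -0.1 -1.1] w 19.3 tilt [ 0.04  -0.014]
shift [40.8 -1.  -2.3]
```

View pics/z12.png

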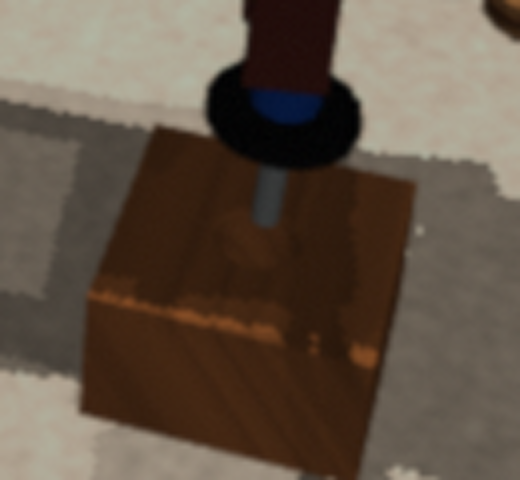

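```bash
python3 - <<'E'
from h import *
np.set_printoptions(suppress=True,precision=1)
d=ctrl.get_image("side"); a=ray(d,406.3,365,50.8);b=ray(d,403.3,369.3,45); print(a,b,a-b)
E
```

```text
[ 566.6 -284.1   50.8] [ 563.5 -284.    45. ] [ 3.1 -0.   5.8]
```

send_rows(rows=[[0, 1.5, -1.5, 0], [4, 0.5, 0, 0], [7, 0, 0, 0], [6, 0.5, 0, 0], [0, 0, 0, 0]])

```text
t: 13.87
ee_pos: [565.5, -282.3, 93.0]
orientation: [-0.918, 1.378, 0.938]
ft_force: [-0.3, 0.0, -1.0]
width: 19.5
```

```bash
python3 - <<'E'
from h import *
tip([565.5,-282.5,10])
E
```

```text
t 13.87 tip [ 564.3 -281.5   34.2] ee [ 565.5 -282.3   93. ] F [-0.3  0.  -1. ] w 19.5 tilt [ 0.037 -0.013]
shift [24.1 -1.8 -0.4]
```

The tip is in the hole without contact, so I continue down.

send_rows(rows=[[5, -0.5, 0, 0], [7, 0, 0, 0], [6, 0, 0, 0], [3, 0, 0, 0], [0, 0, 0, 0]])

```text
t: 14.28
ee_pos: [565.3, -282.3, 68.8]
orientation: [-0.917, 1.378, 0.939]
ft_force: [-1.1, -0.3, -1.1]
width: 19.6
```

```bash
python3 - <<'E'
from h import *
tip([565.5,-282.5,10])
d=ctrl.get_image("side"); i=d["img"][:,:,::-1]; a=cv2.resize(i[310:430,340:470],(520,480),interpolation=2)
cv2.imwrite("pics/z13.png",a)
E
```

```text
t 14.28 tip [ 564.  -281.5   10. ] ee [ 565.3 -282.3   68.8] F [-1.1 -0.3 -1.1] w 19.6 tilt [ 0.038 -0.014]
shift [ 0.  -1.7 -0.4]
```

View pics/z13.png

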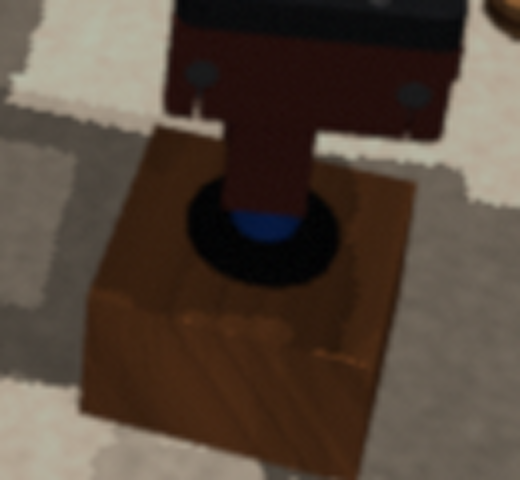

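The collar is at the block's top. I lower 1 mm more and open.

send_rows(rows=[[1, 0, 0, 0], [0, 0, 0, 0]])

```text
t: 14.5
ee_pos: [565.8, -282.6, 68.9]
orientation: [-0.917, 1.378, 0.938]
ft_force: [-0.1, -0.5, -1.5]
width: 19.7
```

send_rows(rows=[[0, 0, 0, 0], [0, 0, 0, 0], [0, 0, 0, 0], [0, 0, 0, 0], [0, 0, 0, 0], [0, 0, 0, 0], [0, 0, 0, 0], [0, 0, 0, 0], [0, 0, 0, 0], [0, 0, 0, 0]], fingers=1)

```text
t: 15.33
ee_pos: [566.6, -283.0, 70.0]
orientation: [-0.919, 1.377, 0.936]
ft_force: [-0.8, -0.2, 0.2]
width: 82.8
```

```bash
python3 - <<'E'
from h import *
tip([565.5,-282.5,10])
d=ctrl.get_image("wrist"); cv2.imwrite("pics/w14.png",d["img"][:,:,::-1])
E
```

```text
t 15.33 tip [ 565.6 -282.3   11.1] ee [ 566.6 -283.    70. ] F [-0.8 -0.2  0.2] w 82.8 tilt [ 0.035 -0.012]
shift [ 1.1 -0.  -0.3]
```

View pics/w14.png

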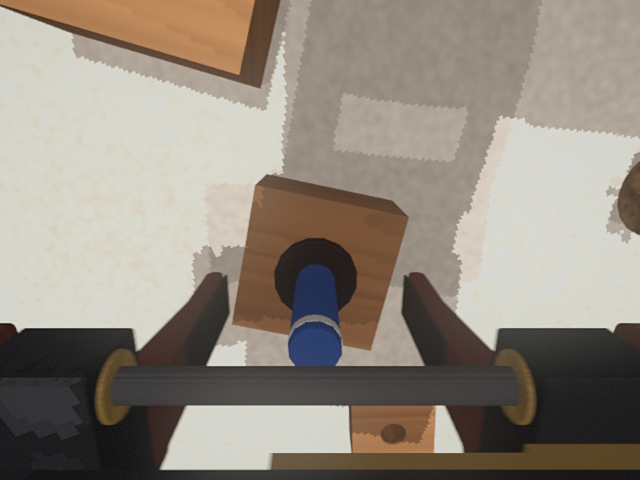

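The stylus has been released and stands free between the fingers. I back straight up.

send_rows(rows=[[-8, 0, 0, 0], [-15, 0, 0, 0], [-25, 0, 0, 0], [-25, 0, 0, 0], [-25, 0, 0, 0], [-20, 0, 0, 0], [-10, 0, 0, 0], [0, 0, 0, 0], [0, 0, 0, 0]])

```text
t: 16.13
ee_pos: [567.8, -282.8, 205.7]
orientation: [-0.918, 1.378, 0.938]
ft_force: [0.1, -1.2, -0.6]
width: 87.8
```

```bash
python3 - <<'E'
from h import *
np.set_printoptions(suppress=True,precision=1)
to([565.5,-284.5,222])
from scipy.optimize import least_squares
for n in("side","wrist"):
    d,P=cloud(n); cv2.imwrite(f"pics/{n}15.png",d["img"][:,:,::-1])
    hsv=cv2.cvtColor(d["img"],cv2.COLOR_RGB2HSV).astype(int)
    m=(np.hypot(P[...,0]-565,P[...,1]+283)<35)&(hsv[...,0]>100)&(hsv[...,0]<130)&(hsv[...,1]>120)&(P[...,2]<125)&(P[...,2]>55)
    q=P[m]; f=least_squares(lambda p:np.hypot(q[:,0]-p[0]-p[2]*(q[:,2]-85),q[:,1]-p[1]-p[3]*(q[:,2]-85))-10,[565,-283,0,0],loss="soft_l1")
    print(n,m.sum(),"axis",f.x.round(3),"zmax",np.percentile(q[:,2],98))
E
```

```text
t 16.13 pos [ 567.8 -282.8  205.7] F [ 0.1 -1.2 -0.6] w 87.8 j6 -1.67
R [[-0.017, -0.929, 0.37], [0.003, 0.37, 0.929], [-1.0, 0.017, -0.004]]
shift tool [-16.2   1.8  -2.5]
side 753 axis [ 566.  -283.1    0.     0. ] zmax 115.0444121501475
wrist 383 axis [ 534.  -318.5    1.1    1. ] zmax 116.94382772408993
```

View pics/side15.png

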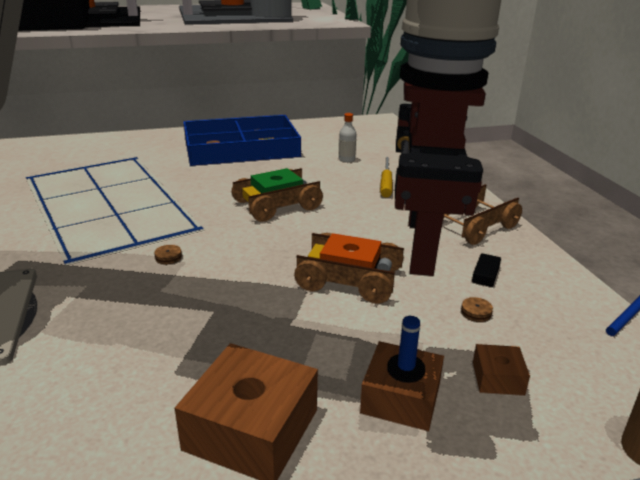

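View pics/wrist15.png

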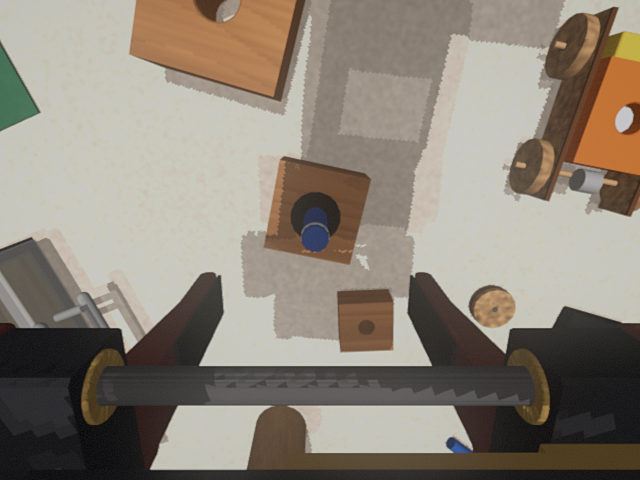

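The stylus is upright at (566,-283), its top at 116 mm as at the start, and the gripper is clear. I hand the job in.

```bash
python3 -c "
from workcell import ctrl
print(ctrl.close_job())"
```

```text
the job is handed in; nothing more can be done
None
```

I took the stylus from the middle-sized stand and pressed the orange buggy's button to its stop. I held it there for just over a second, then put the stylus back in the stand, let go and backed off. The job was handed in at about 16 s of the 64 s allowed; no verdict was reported.

**Press:** by the arm's readings the tip stayed at about 41.7 mm height, roughly 6 mm of button travel, from t = 9.6 to 10.8 s. The force readings were 8.9, 5.1 and 8.5 N, so in the middle it fell to about the 5 N that holds the button home. After I lifted, the wrist picture showed the button back up and the buggy in its place.

**Stylus:** the last side-camera fit gave an upright axis at (566, -283), about 1 mm from the stand's centre. Its top is at about 116 mm, the same as at the start, so the collar is down on the block.

**Checks that disagreed:**
- The axis fit from the final wrist picture gave a meaningless answer, probably because that camera looks down mostly on the handle's top. I relied on the side fit and the pictures instead.
- While I was placing the stylus, the side camera and the arm's own reading differed by 2 to 3 mm. That was within the hole's play, and there was no contact on the way in.

The arm never went near the green buggy.

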